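Try a wing cap on the thread gauge and sort it

TASK

Take the wing cap from the square mat and screw it clockwise down the thread gauge, gently, until it stops, without forcing it. Then screw it off again and stand it in the square wooden tray if it had turned fully home, rim down on the gauge's flange, or in the round gray dish if it had stopped with its rim still clear of the flange. Leave the cap on the round mat and the other things on the bench where they are.

Things in the scene. Friction and masses are not known exactly. Their poses are not given: they have to be found in the camera images.
- cap_a: steel wing cap standing on its open rim, about 0.22 kg: round skirt 51 mm across, 38 mm tall with its closed top; on it a bar-shaped wing 46 mm long, 12 mm thick, 28 mm tall (66 mm in all). Origin: centre of the rim's underside; z up, x along the wing. Looks just like the other cap; one of the two has too shallow a bore (unseen), and either may stand on either mat
- cap_b: the other wing cap, same outside, weight and axes as cap_a. Both have inside (bore 43 mm across) two round thread pins 5.5 mm thick that point inwards along +x and -x, in line with the wing: centres 6 mm above the rim, tips 17.5 mm from the axis. Half a turn of a cap makes no difference
- gauge: fixed steel thread gauge; origin: centre of its underside on the bench, z up. A 110 mm square plate, on it a gray round flange and an upright stud: core 32 mm across, thread 40 mm across. Right-hand thread (clockwise from above goes down), two starts, lead 30 mm per turn; square ridges 8 mm tall, grooves 7 mm, so a cap's pins have about 1.5 mm play up and down
- thread_start (a point): blunt upper end of one ridge, 25 to 33 mm above the bench, on the gauge's +x side (the other at -x); both run clockwise and down. A cap lowered with its wing 15 to 150 deg counterclockwise of the gauge's x drops onto a ridge (at 20 deg: rim 6.5 mm over the flange). Turned clockwise, its pins go under the ridge ends near 10 deg. Unscrew back to 15 deg or more to lift it off
- gauge_flange (a point): centre of the flange top (80 mm across), 10 mm above the gauge's origin. A sound cap lies home on it with its whole rim when its wing is 60 to 65 deg clockwise past the gauge's x; in the play of the thread it then turns on without sinking and jams at 80 to 90 deg. Turning is nearly free (under 0.15 N m), then the moment rises steeply within a few degrees; the thread holds a cap where it is left
- gauge_top (a point): top of the stud, 41 mm above the gauge's origin, 20 mm across, with a 9 mm tall cone below it as lead-in. The shallow cap sinks no further once it sits on this top: wing 25 to 30 deg clockwise past the gauge's x, rim about 3 mm above the flange; it jams at 45 to 55 deg. More than 50 N between cap and gauge counts as forcing
- square_mat: fixed square cork mat, 80 mm wide, 4 mm thick, under the cap that is to be tried; origin at the centre of its underside
- round_mat: fixed round cork mat, 80 mm across, 4 mm thick, under the cap that must be left alone; origin at the centre of its underside
- tray: fixed square wooden tray for caps that went home, 130 mm outside, wall 6 mm thick and 20 mm tall, floor about 6 mm thick; origin at the centre of its underside
- dish: fixed round gray cast dish for caps that did not go home, 136 mm across, wall 5 mm thick and 20 mm tall, floor 6 mm thick; origin at the centre of its underside
- bearing_ring: bystander: loose chrome ring 88 mm across, 14 mm tall, lying flat; origin at the centre of its underside
- float_center (a point): bystander: centre of a green glass ball 80 mm across that rests in the bearing ring
- iron_block_1: bystander: loose dark iron block 70 x 40 x 30 mm; origin at the centre of its underside
- iron_block_2: bystander: loose dark iron block 70 x 40 x 30 mm; origin at the centre of its underside

How it is judged:
On the way:
1. the cap from the square mat is screwed down the gauge until it stops: a sound cap with its rim within 1.5 mm of the flange, a shallow one within 1.5 mm of where it binds ((((horizontal distance between cap_a and gauge below 0.004 m and z of cap_a in the frame of gauge below 0.0115 m and angle between cap_a's own z axis and vertical below 0.1 rad) and (horizontal distance between cap_b and round_mat below 0.03 m and distance of cap_b from where it was at the start of the episode below 0.01 m)) or ((horizontal distance between cap_b and gauge below 0.004 m and z of cap_b in the frame of gauge below 0.0144 m and angle between cap_b's own z axis and vertical below 0.1 rad) and (horizontal distance between cap_a and round_mat below 0.03 m and distance of cap_a from where it was at the start of the episode below 0.01 m)))), for 0.2 s.
At the end, for the whole second after the job is handed in: The tried cap stands upright (within 0.15 rad), at rest on the floor of the right place, its axis within 45 mm of the centre: the sound cap in the square wooden tray, the shallow one in the round gray dish; the other cap is still on the round mat, within 10 mm of where it was; nothing is held ((((horizontal distance between cap_a and tray below 0.045 m and z of cap_a in the frame of tray below 0.01 m and angle between cap_a's own z axis and vertical below 0.15 rad and linear speed of cap_a below 0.02 m/s) and (horizontal distance between cap_b and round_mat below 0.03 m and distance of cap_b from where it was at the start of the episode below 0.01 m)) or ((horizontal distance between cap_b and dish below 0.045 m and z of cap_b in the frame of dish below 0.01 m and angle between cap_b's own z axis and vertical below 0.15 rad and linear speed of cap_b below 0.02 m/s) and (horizontal distance between cap_a and round_mat below 0.03 m and distance of cap_a from where it was at the start of the episode below 0.01 m)))); the robot touches nothing.
It fails at once if the cap is forced on the gauge (more than 50 N between them) (contact force between any of cap_a, cap_b and gauge above 50 N).
It fails at once if a bystander is moved by more than 15 mm (distance of any of bearing_ring, float_center, iron_block_1, iron_block_2 from where it was at the start of the episode above 0.015 m).
It also fails if it takes over 64 s, if anything falls off the work surface, if the arm or the gripper's body presses on something with over 40 N, if the wrist force passes 120 N, or if a joint passes its speed limit or range.

ROBOT

A 6-joint arm with a two-finger parallel gripper is mounted at the origin on the work surface. World frame = base frame: x ahead of the robot, y to its left, z up, the work surface at z = 0. Lengths are in m, angles in rad, forces in N, time in s.
With the tool pointing down it reaches from about 0.275 to 0.75 m from the base axis. Payload 10.2 kg.
Tool frame: the origin (TCP) lies midway between the tips of the shut fingers; the grasp point (between the pads) lies behind it (hold_point_z is the z of the grasp point in the tool frame, in m); z points along the fingers, y is the direction in which the jaws open and shut (so a half turn about z gives the same grasp; the last joint's range is limited). The gripper opens to 88 mm and grips with 3 to 60 N. Pads are 18 mm wide; open, the fingers measure 123 mm over their backs; the gripper's body (75 mm by 187 mm) begins 45 mm behind the grasp point.
Start: joints at [-1.393, 0.313, 1.498, -0, 1.331, -0.223], TCP at [0.205, -0.483, 0.239] pointing down, gripper open.
Joint ranges: [-2.94, 2.94], [-0.97, 2.17], [0.19, 2.56], [-1.23, 4.37], [0.02, 3.11], [-2.88, 2.88]. Speed limits (rad/s): [2.39, 2.39, 3.01, 3.14, 3.14, 3.14].

INTERFACE

Orientations are given as a unit quaternion [w, x, y, z].
In Python, from station import read_state, capture, job_done, hold_point_z gives the robot as it stands.
- The arm moves only by the tool step_arm, never from a script. Its argument "commands" is a list of rows, each an object with "turn": the turn, a rotation vector about the tool's x, y, z in degrees, a list of three; "delta_pos": the shift along the tool's x, y, z in m, a list of three; "jaw": the finger opening in m, from 0 to 0.0881. In form: [{"turn": [wx, wy, wz], "delta_pos": [x, y, z], "jaw": jaw}, ...]. A call has 1 to 12 rows; each row shifts and turns the commanded pose from where the row before left it, along the tool's axes as they then stand; what a row does not reach is not made up. A row lasts 1/10 s, in which the tool goes at most 50 mm and 8.59 degrees, less where a joint would pass 70% of its speed; a pose out of reach is approached as far as the arm can. A call is refused whole if a number of a shift passes 0.05 or a number of a turn 8.59, either way. A call with a gripper value outside its range is refused whole. The fingers move at their own pace and stop on an object; "newtons" is the grip in N (left out, the last holds). Time passes only in rows, so rows that do not move let the fingers close. It gives the time, the measured TCP pose, the force and the opening at its end, in the units of the state.
- read_state(): the state, without advancing time (a new reading comes with each control period).
- capture(name): name is "scene" or "top" or "wrist"; returns a dict with "image" (420x560x3 uint8, red, green, blue), "fx", "fy", "cx", "cy" (pixels), "position" and "orientation" of the camera in the world. Camera axes: x right, y down, z forward; pixel columns grow to the right and rows downward; lengths in m; the calibration is good to about 2 mm. A picture is of the moment at which its call begins. There is no depth.
- job_done(): hands the job in, once; it reports no verdict.
The state is a dict: "time_s": time; "joints": joint angles; "qvel": joint speeds; "joint_torque": joint torques, N m; "position": TCP position; "tcp_rot": TCP orientation; "ft_force": force on the tool from outside, world axes, zero at the start; "ft_torque": the same for the moment, N m; "grip_width": finger opening in m.
Only numpy, scipy, OpenCV 4.12 (cv2) and the standard library are available. Lean on these libraries where they do the work, as an engineer would, in place of code of your own. Each camera call takes 0.05 s, during which the arm holds its last target.

## Working session

There is one attempt and no reset: what is moved stays moved. The work goes in short steps, Python scripts to look and compute and a tool call to move; the robot and the scene stay as the last step left them, time stands still between calls to the robot, and variables do not carry over. Pictures are saved under pics/ and viewed, and the job is handed in when it is done.

Besides the shell and the picture viewer there is one more tool, called after "Emit:" by a JSON object that holds its "method" and its "body". step_arm: Moves the arm, as the interface text tells. Its arguments: {"type":"object","properties":{"commands":{"type":"array","items":{"type":"object","properties":{"turn":{"type":"array","items":{"type":"number"}},"delta_pos":{"type":"array","items":{"type":"number"}},"jaw":{"type":"number"}}}},"newtons":{"type":"number"}},"required":["commands"]}

```bash
ls; mkdir -p pics; python3 - <<'E'
from station import *
import cv2
print(read_state(), hold_point_z)
for n in ("scene","top","wrist"):
    c=capture(n); cv2.imwrite(f"pics/{n}0.png",c["image"][:,:,::-1]); print(n,{k:v for k,v in c.items() if k!="image"})
E
```

```text
pics
{'time_s': 0.0, 'joints': array([-1.39336425e+00,  3.13403937e-01,  1.49842617e+00, -3.29514523e-05,
        1.33100359e+00, -2.23397741e-01]), 'qvel': array([-0.00108183, -0.0001399 ,  0.00050076, -0.00090868, -0.00031822,
       -0.00193408]), 'joint_torque': array([-2.20286245e-05, -4.02213049e+01, -2.52269572e+01,  6.94624661e-02,
        3.52391344e-02, -8.00108660e-05]), 'position': array([ 0.20478336, -0.4831445 ,  0.23818875]), 'tcp_rot': array([-6.20726834e-04,  9.79983094e-01,  1.99079756e-01, -1.73753174e-06]), 'ft_force': array([-0.01610323, -0.75490945,  0.25066467]), 'ft_torque': array([-0.07950897, -0.03141666,  0.00844609]), 'grip_width': 0.08755068835278818} -0.0187
scene {'fx': 503.89509972744503, 'fy': 503.89509972744503, 'cx': 279.31610136545817, 'cy': 210.8960864345097, 'position': array([1.31267154, 0.16853929, 0.76576052]), 'orientation': array([-0.25473127,  0.55656225,  0.72418067, -0.31766774])}
top {'fx': 492.76373510294115, 'fy': 492.76373510294115, 'cx': 293.6629729181345, 'cy': 208.51390220413165, 'position': array([ 3.79302056e-01, -3.98931294e-04,  9.74387610e-01]), 'orientation': array([-0.077675  ,  0.72467304, -0.68120067,  0.06914637])}
wrist {'fx': 323.86831756570973, 'fy': 323.86831756570973, 'cx': 276.6981925448047, 'cy': 211.93326231220422, 'position': array([ 0.27143716, -0.45540147,  0.38495349]), 'orientation': array([ 0.11662906,  0.82563193, -0.54649824, -0.0779054 ])}
```

View pics/top0.png

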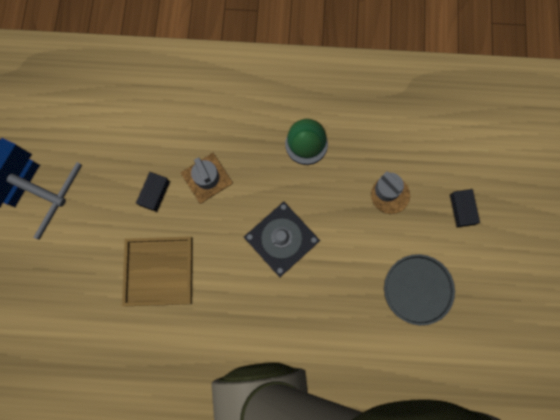

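View pics/scene0.png

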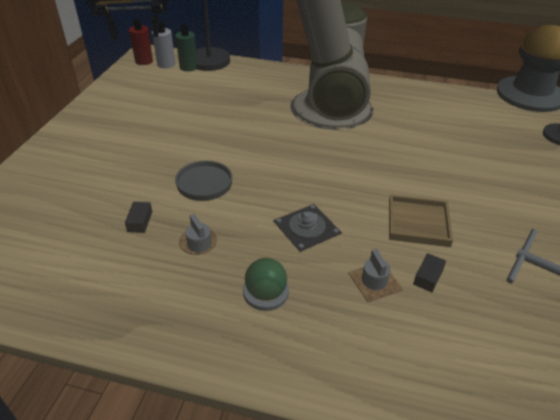

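View pics/wrist0.png

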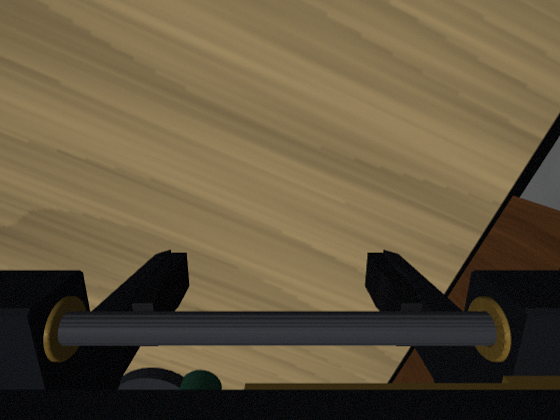

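The top view shows the square mat at (207,177), the gauge at (282,239), the tray at (158,271), the dish at (420,289), and the round mat with the other cap at (390,193). Next I'll zoom in and take measurements.

```bash
cat > h.py <<'E'
from station import *
import cv2, numpy as np
from scipy.spatial.transform import Rotation as R
def rot(q): return R.from_quat([q[1],q[2],q[3],q[0]])
def px2w(c,uv,z):
    uv=np.atleast_2d(np.asarray(uv,float))
    d=np.c_[(uv[:,0]-c["cx"])/c["fx"],(uv[:,1]-c["cy"])/c["fy"],np.ones(len(uv))]
    d=rot(c["orientation"]).apply(d); p=c["position"]
    t=(z-p[2])/d[:,2]; return p+d*t[:,None]
def w2px(c,P):
    P=np.atleast_2d(P)
    d=rot(c["orientation"]).inv().apply(P-c["position"])
    return np.c_[d[:,0]/d[:,2]*c["fx"]+c["cx"],d[:,1]/d[:,2]*c["fy"]+c["cy"]]
def shot(n,f):
    c=capture(n); cv2.imwrite(f"pics/{f}.png",c["image"][:,:,::-1]); return c
def crop(c,f,u,v,r,s,gain=1.0):
    im=c["image"][max(0,v-r):v+r,max(0,u-r):u+r,::-1]
    im=np.clip(im.astype(float)*gain,0,255).astype(np.uint8)
    cv2.imwrite(f"pics/{f}.png",cv2.resize(im,None,fx=s,fy=s,interpolation=cv2.INTER_CUBIC))
def tcp():
    s=read_state(); r=rot(s["tcp_rot"]); m=r.as_matrix()
    return s,m
def yaw(m): return np.degrees(np.arctan2(m[1,0],m[0,0]))  # tool x heading in world
E
python3 - <<'E'
from h import *
c=capture("top")
g=c["image"][:,:,::-1]
tiles=[]
for u,v in ((207,177),(282,239)):
    im=np.clip(g[v-40:v+40,u-40:u+40].astype(float)*1.6,0,255).astype(np.uint8)
    tiles.append(cv2.resize(im,(400,400),interpolation=cv2.INTER_CUBIC))
cv2.imwrite("pics/z1.png",np.hstack(tiles))
c2=capture("scene");g=c2["image"][:,:,::-1]
tiles=[]
for u,v in ((375,272),(307,225)):
    im=np.clip(g[v-40:v+40,u-40:u+40].astype(float)*1.6,0,255).astype(np.uint8)
    tiles.append(cv2.resize(im,(400,400),interpolation=cv2.INTER_CUBIC))
cv2.imwrite("pics/z2.png",np.hstack(tiles))
for n,uv,z in (("gauge flange",(282,239),.01),("mat",(207,177),.004),("tray",(158,271),0.02),("dish",(420,289),.02),("rmat",(390,193),.004),("ball",(307,138),.04),("b1",(153,191),.03),("b2",(465,208),.03)):
    print(n,px2w(c,uv,z)[0].round(4))
s,m=tcp();print(m.round(3))
E
```

```text
gauge flange [0.5196 0.0369 0.01  ]
mat [0.6385 0.1986 0.004 ]
tray [0.4412 0.2713 0.02  ]
dish [ 0.4382 -0.2332  0.02  ]
rmat [ 0.6276 -0.1748  0.004 ]
ball [ 7.214e-01 -5.000e-04  4.000e-02]
b1 [0.5965 0.2971 0.03  ]
b2 [ 0.5997 -0.317   0.03  ]
[[ 0.921  0.39  -0.   ]
 [ 0.39  -0.921  0.001]
 [ 0.    -0.001 -1.   ]]
```

View pics/z1.png

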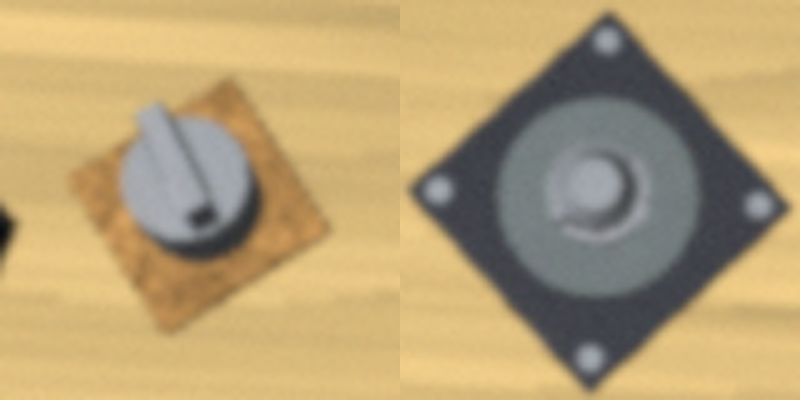

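View pics/z2.png

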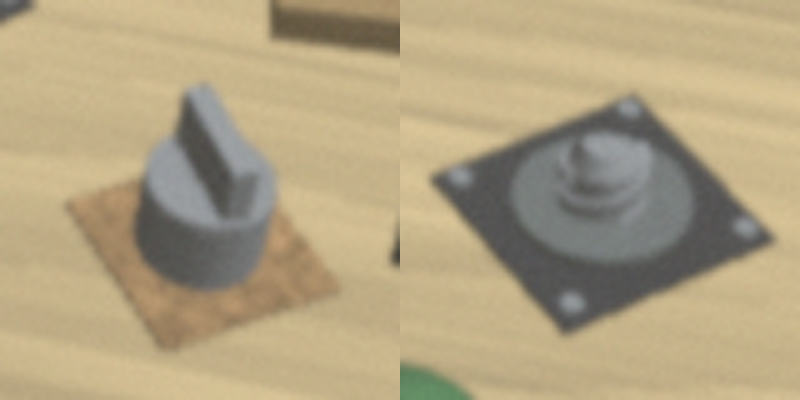

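```bash
python3 - <<'E'
from h import *
s,m=tcp(); w=capture("wrist"); t=capture("top")
pos=s["position"]
print("cam in tool",(m.T@(w["position"]-pos)).round(4)); cm=rot(w["orientation"]).as_matrix()
print("cam axes in tool cols x,y,z\n",(m.T@cm).round(3))
g=cv2.cvtColor(t["image"],cv2.COLOR_RGB2HSV)
# plate: dark low value
im=t["image"].astype(int); v=im.max(2)
def blob(mask,u,vv,r):
    mm=np.zeros_like(mask);mm[vv-r:vv+r,u-r:u+r]=mask[vv-r:vv+r,u-r:u+r]
    n,l,st,ce=cv2.connectedComponentsWithStats(mm.astype(np.uint8)); k=1+np.argmax(st[1:,4]); 
    return (l==k).astype(np.uint8)
sat=g[:,:,1]
mk=blob(sat<75,282,239,45)
cs=max(cv2.findContours(mk,cv2.RETR_EXTERNAL,cv2.CHAIN_APPROX_NONE)[0],key=cv2.contourArea)
r=cv2.minAreaRect(px2w(t,cs[:,0],.006)[:,:2].astype(np.float32)*1000);print("plate",r)
mk=blob(sat<75,420,289,45);cs=max(cv2.findContours(mk,cv2.RETR_EXTERNAL,cv2.CHAIN_APPROX_NONE)[0],key=cv2.contourArea)
print("dish",cv2.minEnclosingCircle(px2w(t,cs[:,0],.02)[:,:2].astype(np.float32)*1000), cv2.minAreaRect(px2w(t,cs[:,0],.02)[:,:2].astype(np.float32)*1000))
# cap skirt top approx
mk=blob(sat<75,207,177,26);ys,xs=np.nonzero(mk);print("cap px",xs.min(),xs.max(),ys.min(),ys.max())
for z1,uv in ((.042,(204.5,174)),):print(px2w(t,uv,z1))
# wing ends, crop coords /5
for e in ((148,107),(203,205)):
    print("wing end",px2w(t,(e[0]/5+167,e[1]/5+137),.07)[0].round(4))
E
```

```text
cam in tool [ 0.0722  0.0003 -0.1467]
cam axes in tool cols x,y,z
 [[ 0.    -0.961 -0.278]
 [ 1.     0.     0.   ]
 [ 0.    -0.278  0.961]]
plate ((521.2507934570312, 38.5248908996582), (108.06153106689453, 108.18042755126953), 45.67504119873047)
dish ((438.5340576171875, -231.40243530273438), 67.90983581542969) ((437.6163330078125, -231.79953002929688), (133.43446350097656, 133.74221801757812), 47.364803314208984)
cap px 191 218 157 188
[[0.6341259  0.19632446 0.042     ]]
wing end [0.6565 0.2087 0.07  ]
wing end [0.619  0.1837 0.07  ]
```

Emit:
{"method": "step_arm", "body": {"commands": [{"delta_pos": [0.037,-0.0297,0.0]},{"delta_pos": [0.037,-0.0297,0.01]},{"delta_pos": [0.037,-0.0297,0.01]},{"delta_pos": [0.037,-0.0297,0.01]},{"delta_pos": [0.037,-0.0297,0.01]},{"delta_pos": [0.037,-0.0297,0.01]},{"delta_pos": [0.037,-0.0297,0.01]},{"delta_pos": [0.037,-0.0297,0.015]},{"delta_pos": [0.037,-0.0297,0.015]},{"delta_pos": [0.037,-0.0297,0.015]},{"delta_pos": [0.037,-0.0297,0.015]},{"delta_pos": [0.037,-0.0297,0.01]}]}}

```text
invalid input
```

Emit:
{"method": "step_arm", "body": {"commands": [{"delta_pos": [0,0,0]},{"delta_pos": [0,0,0]}]}}

```text
invalid input
```

```bash
python3 - <<'E'
from h import *
s,m=tcp(); print(s["position"],yaw(m),s["ft_force"],s["time_s"])
w=shot("wrist","w1"); t=shot("top","t1")
gp=w2px(w,[.521,.0385,.03])[0]; print(gp)
u,v=gp.astype(int); crop(w,"w1g",u,max(v,75),100,4,1.8)
E
```

```text
[ 0.20480748 -0.4833756   0.23861321] 22.96392251538601 [ 0.46725956 -0.36933339  0.1531337 ] 0.35
[-239.72463151 -517.97621052]
```

View pics/w1.png

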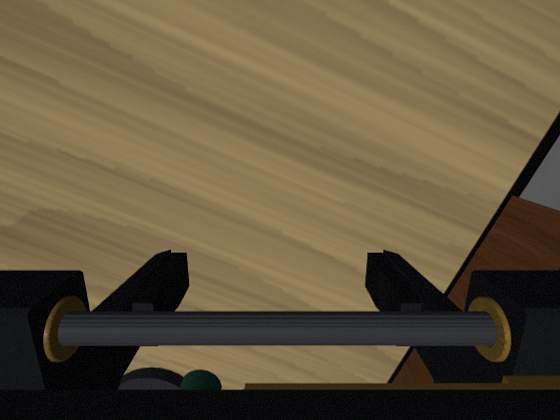

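View pics/w1g.png

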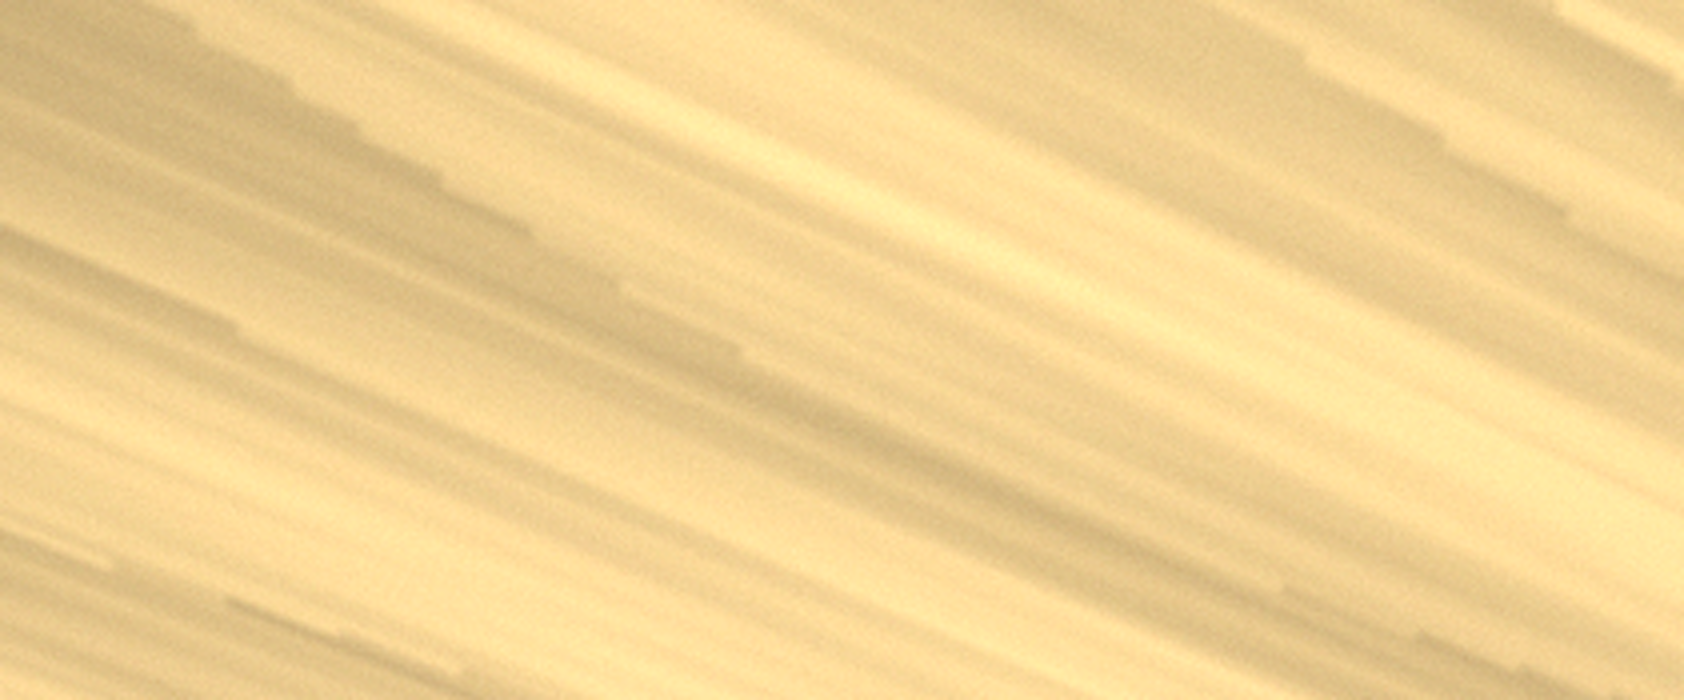

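The call was refused and the arm hasn't moved; the rows probably need all three fields.

Emit:
{"method": "step_arm", "body": {"commands": [{"turn": [0,0,0],"delta_pos": [0.037,-0.0297,0.0],"jaw": 0.088},{"turn": [0,0,0],"delta_pos": [0.037,-0.0297,0.01],"jaw": 0.088},{"turn": [0,0,0],"delta_pos": [0.037,-0.0297,0.01],"jaw": 0.088},{"turn": [0,0,0],"delta_pos": [0.037,-0.0297,0.01],"jaw": 0.088},{"turn": [0,0,0],"delta_pos": [0.037,-0.0297,0.01],"jaw": 0.088},{"turn": [0,0,0],"delta_pos": [0.037,-0.0297,0.01],"jaw": 0.088},{"turn": [0,0,0],"delta_pos": [0.037,-0.0297,0.01],"jaw": 0.088},{"turn": [0,0,0],"delta_pos": [0.037,-0.0297,0.015],"jaw": 0.088},{"turn": [0,0,0],"delta_pos": [0.037,-0.0297,0.015],"jaw": 0.088},{"turn": [0,0,0],"delta_pos": [0.037,-0.0297,0.015],"jaw": 0.088},{"turn": [0,0,0],"delta_pos": [0.037,-0.0297,0.015],"jaw": 0.088},{"turn": [0,0,0],"delta_pos": [0.037,-0.0297,0.01],"jaw": 0.088}], "newtons": 20}}

```text
time_s: 1.65
position: [0.475, 0.02, 0.1079]
tcp_rot: [-0.0, 0.98, 0.199, -0.0]
ft_force: [-0.0, -1.9, 0.5]
grip_width: 0.0878
```

Emit:
{"method": "step_arm", "body": {"commands": [{"turn": [0,0,0],"delta_pos": [0,0,0.0],"jaw": 0.088},{"turn": [0,0,0],"delta_pos": [0,0,0],"jaw": 0.088}]}}

```text
time_s: 1.85
position: [0.4745, 0.0185, 0.1085]
tcp_rot: [-0.0, 0.98, 0.2, -0.0]
ft_force: [-0.3, 0.5, 0.4]
grip_width: 0.0881
```

```bash
python3 - <<'E'
from h import *
s,m=tcp(); print(s["position"],yaw(m),s["ft_force"],s["time_s"])
w=shot("wrist","w2"); t=shot("top","t2")
gp=w2px(w,[.521,.0385,.03])[0]; print(gp)
u,v=gp.astype(int); crop(w,"w2g",u,max(v,75),75,5,1.8)
E
```

```text
[0.47449037 0.01849073 0.10849863] 23.08649204349663 [-0.2527795   0.4809776   0.39218662] 1.85
[276.09993166 150.9410692 ]
```

View pics/w2.png

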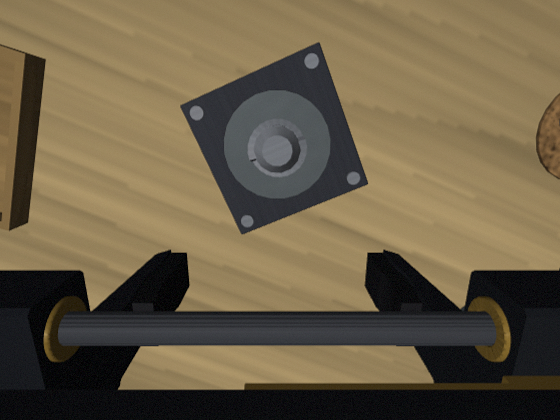

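View pics/w2g.png

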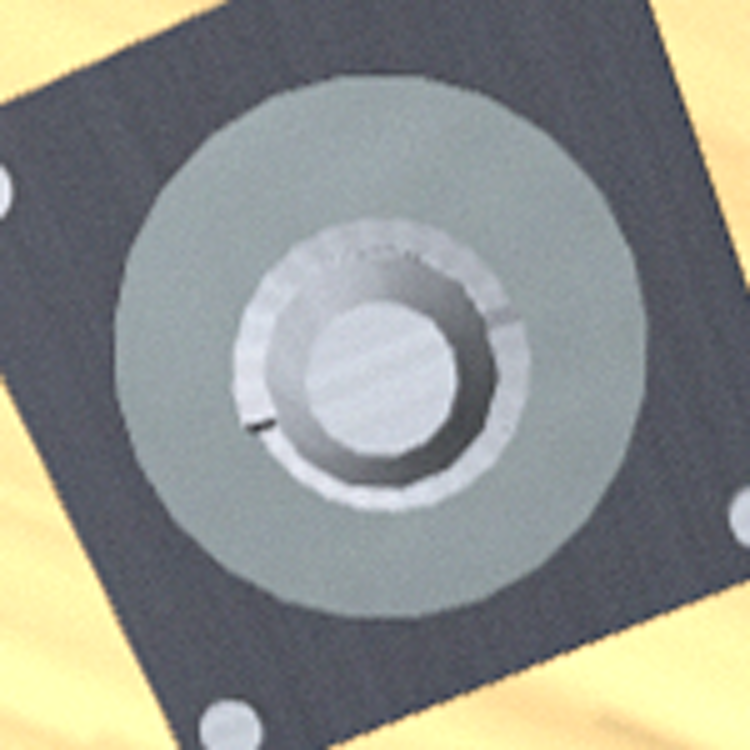

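The wrist view shows the ridge ends at crop positions (505,315) and (260,427), so the gauge's x lies near -43°/137°. Now I'll compute the centres precisely.

```bash
cat >> h.py <<'E'
def circ(P):
    A=np.c_[2*P,np.ones(len(P))]; b=(P**2).sum(1); x=np.linalg.lstsq(A,b,rcond=None)[0]
    return x[:2], np.sqrt(x[2]+x[:2]@x[:2])
def cont(mask): return max(cv2.findContours(mask.astype(np.uint8),cv2.RETR_EXTERNAL,cv2.CHAIN_APPROX_NONE)[0],key=cv2.contourArea)[:,0]
def win(mask,u,v,r):
    m=np.zeros(mask.shape,np.uint8); u,v=int(u),int(v); m[max(0,v-r):v+r,max(0,u-r):u+r]=mask[max(0,v-r):v+r,max(0,u-r):u+r]; return m
E
python3 - <<'E'
from h import *
G=np.array([.521,.0385,.01])
for n in ("wrist","top"):
    c=capture(n); im=c["image"].astype(int); V=im.max(2); hsv=cv2.cvtColor(c["image"],cv2.COLOR_RGB2HSV)
    u,v=w2px(c,G)[0]
    sc=abs(w2px(c,G+[0.04,0,0])[0]-w2px(c,G)[0]); r=int(np.hypot(*sc))
    # plate
    k=win((hsv[:,:,1]<75),u,v,int(r*2.1)); P=px2w(c,cont(k),.006)[:,:2]
    print(n,"plate",cv2.minAreaRect((P*1000).astype(np.float32)))
    plateV=np.median(V[int(v)+int(r*1.15)-1:int(v)+int(r*1.15)+2,int(u)-2:int(u)+3]); flV=np.median(V[int(v+r*.75)-1:int(v+r*.75)+2,int(u)-2:int(u)+3])
    print(plateV,flV)
    k=win(V>(plateV+flV)/2,u,v,int(r*1.12))
    P=px2w(c,cont(k),.01)[:,:2]; cc,rr=circ(P)
    for _ in range(3):
        e=abs(np.hypot(*(P-cc).T)-rr); P=P[e<.0015]; cc,rr=circ(P)
    print("flange",cc.round(4),rr.round(4),len(P))
w=capture("wrist"); u0,v0=276-75,75
def q(x,y): return ((x+.5)/5-.5+u0,(y+.5)/5-.5+v0)
P=px2w(w,[q(*a) for a in((380,301),(305,378),(457,378),(380,455))],.041);print("top circle",P.mean(0).round(4))
a=px2w(w,[q(505,315),q(260,427)],.033);d=a[0]-a[1];print("ridge ends",a.round(4),a.mean(0),np.degrees(np.arctan2(d[1],d[0])),np.linalg.norm(d))
E
```

```text
wrist plate ((522.656005859375, 38.854766845703125), (108.69825744628906, 108.9481201171875), 45.87202835083008)
54.0 90.0
flange [0.5225 0.0389] 0.0393 304
top plate ((524.2252197265625, 40.781494140625), (154.3520965576172, 154.8701171875), 3.5526211261749268)
92.0 105.0
flange [0.526  0.0381] 0.0452 25
top circle [0.5226 0.0367 0.041 ]
ridge ends [[0.5362 0.0243 0.033 ]
 [0.5095 0.0491 0.033 ]] [0.52282043 0.03670369 0.033     ] -42.876006461872244 0.03644255049646824
```

```bash
python3 - <<'E'
from h import *
w=capture("wrist")
def q(x,y): return ((x+.5)/5-.5+201,(y+.5)/5-.5+75)
print(px2w(w,[q(381,345)],.01),px2w(w,[q(381,378)],.041))
print(w["position"],w["orientation"]);s,m=tcp();print(s["position"]); R_=rot(w["orientation"]).as_matrix();print((m.T@R_).round(3), (m.T@(w["position"]-s["position"])).round(4))
print(w2px(w,[[.5225,.0389,.01],[.5226,.0367,.041]]))
c=capture("top");crop(c,"tz3",283,239,40,10,1.8)
E
```

```text
[[0.52453381 0.03752265 0.01      ]] [[0.52271589 0.03677763 0.041     ]]
[0.5410849  0.04468162 0.25586694] [ 0.11684944  0.82503931 -0.54742889 -0.07731725]
[0.47451244 0.01698109 0.10909577]
[[ 0.    -0.961 -0.278]
 [ 1.     0.     0.   ]
 [ 0.    -0.278  0.961]] [ 0.0722  0.0004 -0.1467]
[[274.03882058 145.42907554]
 [276.84043088 150.41205215]]
```

View pics/tz3.png

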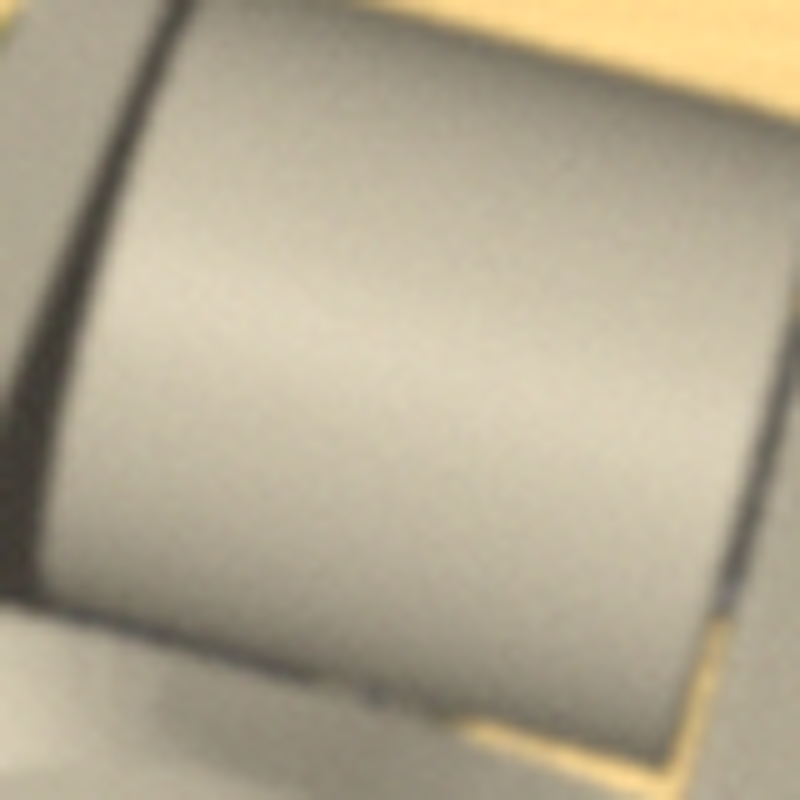

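The arm was still settling between those frames, so I'll redo everything from a single frame.

```bash
python3 - <<'E'
from h import *
c=capture("wrist"); s,m=tcp(); print(s["position"],s["qvel"].round(4))
im=c["image"].astype(int); V=im.max(2); hsv=cv2.cvtColor(c["image"],cv2.COLOR_RGB2HSV)
k=win(hsv[:,:,1]<75,*w2px(c,[.522,.038,.006])[0],105); print(cv2.minAreaRect((px2w(c,cont(k),.006)[:,:2]*1000).astype(np.float32)))
k=win(V>72,*w2px(c,[.522,.038,.01])[0],64); P=px2w(c,cont(k),.01)[:,:2]; cc,rr=circ(P)
for _ in range(4):
    e=abs(np.hypot(*(P-cc).T)-rr); P=P[e<.001]; cc,rr=circ(P)
print("flange",cc,rr,len(P))
crop(c,"w3g",274,148,30,13,1.8)
E
```

```text
[0.4745233  0.01730955 0.10895693] [ 0.0072  0.0023 -0.0021 -0.0018 -0.0002  0.0008]
((522.65185546875, 38.863243103027344), (108.69288635253906, 108.92877960205078), 45.868350982666016)
flange [0.52251476 0.03889093] 0.03924308260674326 303
```

View pics/w3g.png

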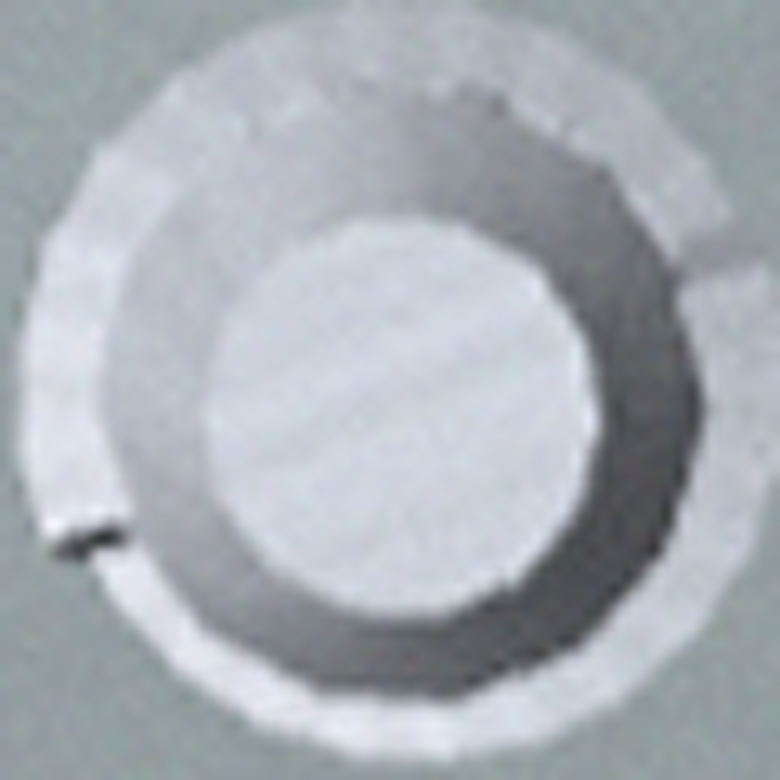

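Emit:
{"method": "step_arm", "body": {"commands": [{"turn": [0,0,0],"delta_pos": [0.0368,-0.017,-0.01],"jaw": 0.088},{"turn": [0,0,0],"delta_pos": [0.0368,-0.017,-0.01],"jaw": 0.088},{"turn": [0,0,0],"delta_pos": [0.0368,-0.017,-0.01],"jaw": 0.088},{"turn": [0,0,0],"delta_pos": [0.0368,-0.017,-0.01],"jaw": 0.088},{"turn": [0,0,0],"delta_pos": [0.0368,-0.017,-0.01],"jaw": 0.088},{"turn": [0,0,-5.3],"delta_pos": [0.0368,-0.017,-0.01],"jaw": 0.088},{"turn": [0,0,-5.3],"delta_pos": [0,0,0],"jaw": 0.088},{"turn": [0,0,0],"delta_pos": [0,0,0],"jaw": 0.088},{"turn": [0,0,0],"delta_pos": [0,0,0],"jaw": 0.088},{"turn": [0,0,0],"delta_pos": [0,0,0],"jaw": 0.088},{"turn": [0,0,0],"delta_pos": [0,0,0],"jaw": 0.088}]}}

```text
time_s: 3.35
position: [0.6379, 0.1974, 0.1689]
tcp_rot: [-0.0, 0.958, 0.288, -0.0]
ft_force: [-0.2, -0.8, 0.6]
grip_width: 0.0879
```

```bash
python3 - <<'E'
from h import *
w=shot("wrist","w4"); s,m=tcp(); print(s["position"],yaw(m),s["qvel"].round(4),s["time_s"],m[:,2])
u,v=w2px(w,[.638,.197,.07])[0].astype(int);print(u,v); crop(w,"w4c",u,v,65,6,1.8)
E
```

```text
[0.637954   0.19752187 0.16887461] 33.47768520141903 [ 0.004   0.0035 -0.0046  0.0008 -0.0022 -0.0039] 3.4 [-7.84876806e-05 -5.69023280e-05 -9.99999995e-01]
276 213
```

View pics/w4.png

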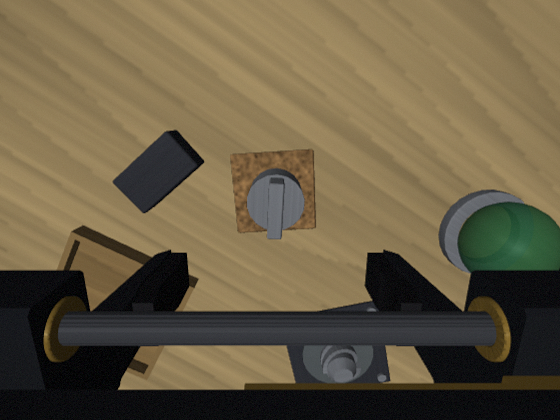

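View pics/w4c.png

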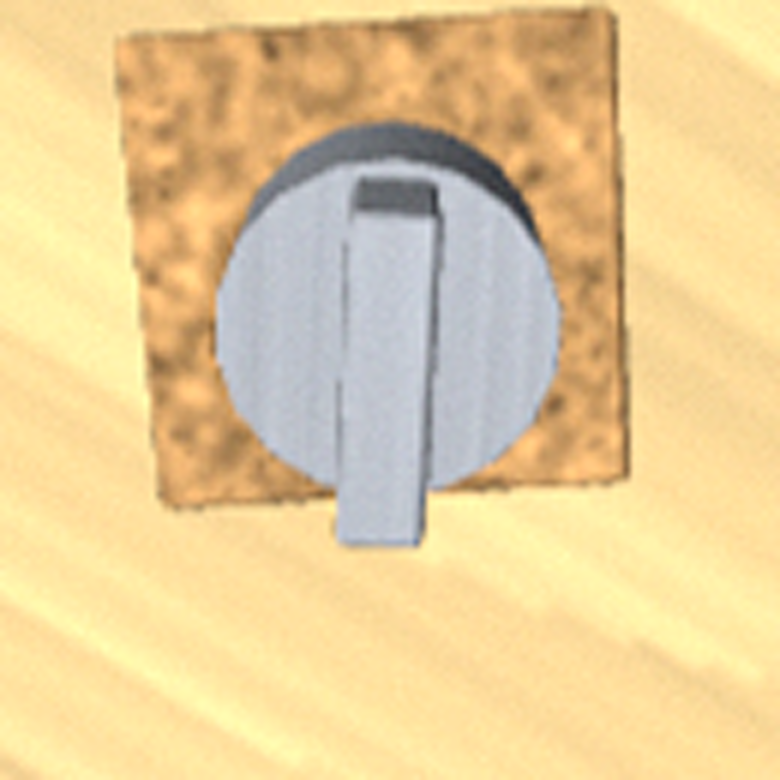

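The wing's top face is clear: its crop corners are about (350,214), (437,216), (421,546) and (337,546).

```bash
cat >> h.py <<'E'
def wtool(c,uv,z,s,m):
    P=px2w(c,uv,z); return (P-s["position"])@m   # into tool frame
E
python3 - <<'E'
from h import *
w=capture("wrist"); s,m=tcp()
q=lambda x,y:((x+.5)/6-.5+211,(y+.5)/6-.5+148)
T=wtool(w,[q(*a) for a in((350,214),(437,216),(421,546),(337,546))],.070,s,m)[:,:2];print(T.round(4),T.mean(0))
d=(T[0]+T[1]-T[2]-T[3])/2;print("ang in tool",np.degrees(np.arctan2(d[1],d[0])),np.hypot(*d), "centre world",s["position"]+m@np.r_[T.mean(0),0])
# skirt top ellipse leftmost/rightmost/bottom at z .042
T=wtool(w,[q(217,325),q(560,325),q(395,158)],.042,s,m)[:,:2];print(T)
# tray
t=capture("top")
E
```

```text
[[ 0.024  -0.0055]
 [ 0.0237  0.0056]
 [-0.0214  0.0038]
 [-0.0214 -0.0076]] [ 0.00123115 -0.00092071]
ang in tool 2.4950055381294782 0.045334693401478804 centre world [0.63850899 0.19912883 0.16891156]
[[ 0.00215709 -0.02562228]
 [ 0.00215782  0.0242014 ]
 [ 0.02658128  0.00023801]]
```

Emit:
{"method": "step_arm", "body": {"commands": [{"turn": [0,0,2.5],"delta_pos": [0.0013,-0.0009,0.03],"jaw": 0.06},{"turn": [0,0,0],"delta_pos": [0,0,0.03],"jaw": 0.05},{"turn": [0,0,0],"delta_pos": [0,0,0.03],"jaw": 0.05},{"turn": [0,0,0],"delta_pos": [0,0,0.024],"jaw": 0.04},{"turn": [0,0,0],"delta_pos": [0,0,0.01],"jaw": 0.03},{"turn": [0,0,0],"delta_pos": [0,0,0],"jaw": 0.025},{"turn": [0,0,0],"delta_pos": [0,0,0],"jaw": 0.02}], "newtons": 20}}

```text
time_s: 4.2
position: [0.6393, 0.1996, 0.046]
tcp_rot: [0.0, 0.963, 0.268, 0.001]
ft_force: [-0.1, -0.2, 0.4]
grip_width: 0.034
```

Emit:
{"method": "step_arm", "body": {"commands": [{"turn": [0,0,0],"delta_pos": [0,0,0],"jaw": 0.005},{"turn": [0,0,0],"delta_pos": [0,0,0],"jaw": 0.005},{"turn": [0,0,0],"delta_pos": [0,0,0],"jaw": 0.005},{"turn": [0,0,0],"delta_pos": [0,0,0],"jaw": 0.005}]}}

```text
time_s: 4.6
position: [0.6389, 0.1996, 0.0454]
tcp_rot: [0.0, 0.963, 0.268, 0.0]
ft_force: [-1.5, 0.4, 3.6]
grip_width: 0.0117
```

```bash
python3 - <<'E'
from h import *
w=shot("wrist","w5"); s,m=tcp(); print(s["position"],yaw(m),s["grip_width"],s["ft_force"],s["time_s"])
E
```

```text
[0.63893772 0.19956    0.04538507] 31.061650371931464 0.011917004146558455 [-1.26792891 -0.92799083  4.48867645] 4.65
```

View pics/w5.png

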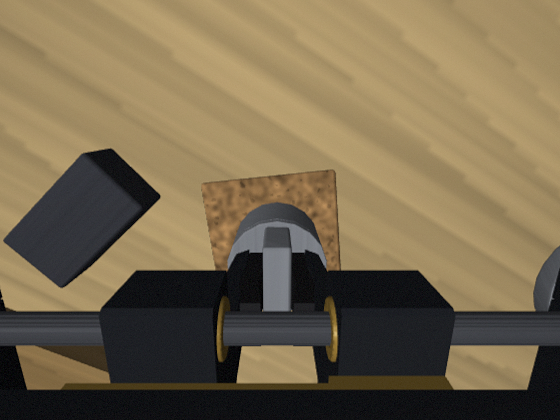

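```bash
python3 - <<'E'
from h import *
w=capture("wrist"); s,m=tcp(); crop(w,"w5c",277,260,60,6,2)
E
```

```text
(no output)
```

View pics/w5c.png

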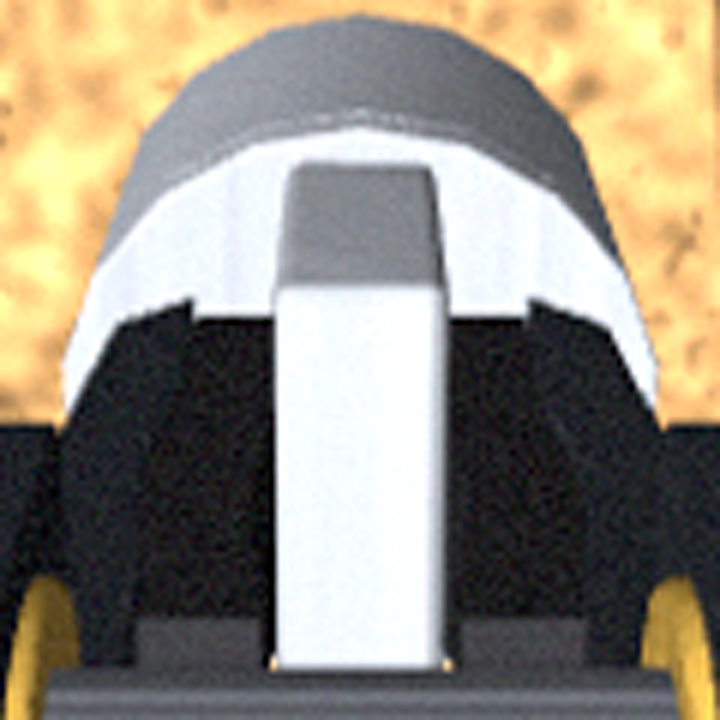

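```bash
python3 - <<'E'
from h import *
w=capture("wrist"); s,m=tcp()
q=lambda x,y:((x+.5)/6-.5+217,(y+.5)/6-.5+200)
for z,l in ((.070,((275,287),(443,287))),(.042,((292,164),(432,164))),(.042,((362,127),)),(.004,((362,14),))):
    T=wtool(w,[q(*a) for a in l],z,s,m)[:,:2]; print(z,T.round(4),T.mean(0).round(4))
print(s["position"],yaw(m))
E
```

```text
0.07 [[ 0.0219 -0.0055]
 [ 0.0219  0.0059]] [0.0219 0.0002]
0.042 [[ 0.0212 -0.0053]
 [ 0.0212  0.0061]] [0.0212 0.0004]
0.042 [[0.0243 0.0004]] [0.0243 0.0004]
0.004 [[0.024  0.0005]] [0.024  0.0005]
[0.63894755 0.19954407 0.04539845] 31.06387697504601
```

Emit:
{"method": "step_arm", "body": {"commands": [{"turn": [0,0,0],"delta_pos": [0,0,-0.02],"jaw": 0.005},{"turn": [0,0,0],"delta_pos": [0,0,-0.03],"jaw": 0.005},{"turn": [0,0,0],"delta_pos": [0,0,-0.02],"jaw": 0.005},{"turn": [0,0,0],"delta_pos": [-0.0366,0.01524,0],"jaw": 0.005},{"turn": [0,0,0],"delta_pos": [-0.0366,0.01524,0],"jaw": 0.005},{"turn": [0,0,0],"delta_pos": [-0.0366,0.01524,0],"jaw": 0.005},{"turn": [0,0,0],"delta_pos": [-0.0366,0.01524,0],"jaw": 0.005},{"turn": [0,0,0],"delta_pos": [-0.0366,0.01524,0],"jaw": 0.005},{"turn": [0,0,-8.1],"delta_pos": [0,0,0],"jaw": 0.005},{"turn": [0,0,-8.1],"delta_pos": [0,0,0],"jaw": 0.005},{"turn": [0,0,-8.1],"delta_pos": [0,0,0],"jaw": 0.005},{"turn": [0,0,-8.1],"delta_pos": [0,0,0],"jaw": 0.005}]}}

```text
time_s: 5.95
position: [0.5208, 0.0398, 0.1142]
tcp_rot: [-0.0, 0.849, 0.528, -0.0]
ft_force: [0.4, -0.2, -2.1]
grip_width: 0.0119
```

Emit:
{"method": "step_arm", "body": {"commands": [{"turn": [0,0,-8.1],"delta_pos": [0,0,0],"jaw": 0.005},{"turn": [0,0,-8.1],"delta_pos": [0,0,0],"jaw": 0.005},{"turn": [0,0,-8.1],"delta_pos": [0,0,0],"jaw": 0.005},{"turn": [0,0,-8.1],"delta_pos": [0,0,0],"jaw": 0.005},{"turn": [0,0,-8.1],"delta_pos": [0,0,0],"jaw": 0.005},{"turn": [0,0,-8.1],"delta_pos": [0,0,0],"jaw": 0.005},{"turn": [0,0,-8.1],"delta_pos": [0,0,0],"jaw": 0.005},{"turn": [0,0,-8.1],"delta_pos": [0,0,0],"jaw": 0.005},{"turn": [0,0,-8.1],"delta_pos": [0,0,0],"jaw": 0.005},{"turn": [0,0,-8.1],"delta_pos": [0,0,0],"jaw": 0.005},{"turn": [0,0,-8.1],"delta_pos": [0,0,0],"jaw": 0.005},{"turn": [0,0,-8.1],"delta_pos": [0,0,0],"jaw": 0.005}]}}

```text
time_s: 7.15
position: [0.5208, 0.0399, 0.1141]
tcp_rot: [-0.001, 0.165, 0.986, -0.0]
ft_force: [-0.5, 0.1, -2.9]
grip_width: 0.0119
```

Emit:
{"method": "step_arm", "body": {"commands": [{"turn": [0,0,0],"delta_pos": [0,0,0],"jaw": 0.005},{"turn": [0,0,0],"delta_pos": [0,0,0],"jaw": 0.005},{"turn": [0,0,0],"delta_pos": [0,0,0],"jaw": 0.005},{"turn": [0,0,0],"delta_pos": [0,0,0],"jaw": 0.005}]}}

```text
time_s: 7.55
position: [0.5212, 0.0398, 0.1146]
tcp_rot: [-0.0, 0.169, 0.986, 0.0]
ft_force: [0.5, -0.5, -2.4]
grip_width: 0.0115
```

```bash
python3 - <<'E'
from h import *
w=shot("wrist","w6"); sc=shot("scene","s6"); s,m=tcp(); print(s["position"],yaw(m),s["grip_width"],s["ft_force"],s["ft_torque"],s["time_s"],s["qvel"].round(3))
G=np.array([.5224,.0393]); print("axis-cap", G-(s["position"]-.0012*m[:,0])[:2])
crop(w,"w6c",277,240,75,5,1.8); u,v=w2px(sc,[.522,.039,.06])[0].astype(int); crop(sc,"s6c",u,v,50,8,1.5)
E
```

```text
[0.52122208 0.03983228 0.11469805] 160.6075217027511 0.011722324714568398 [-0.12446083 -0.0290537  -1.9988053 ] [ 0.03265057 -0.13819362 -0.01234418] 7.65 [ 0.     0.001  0.001  0.002  0.    -0.006]
axis-cap [ 4.60034963e-05 -1.33834300e-04]
```

View pics/w6c.png

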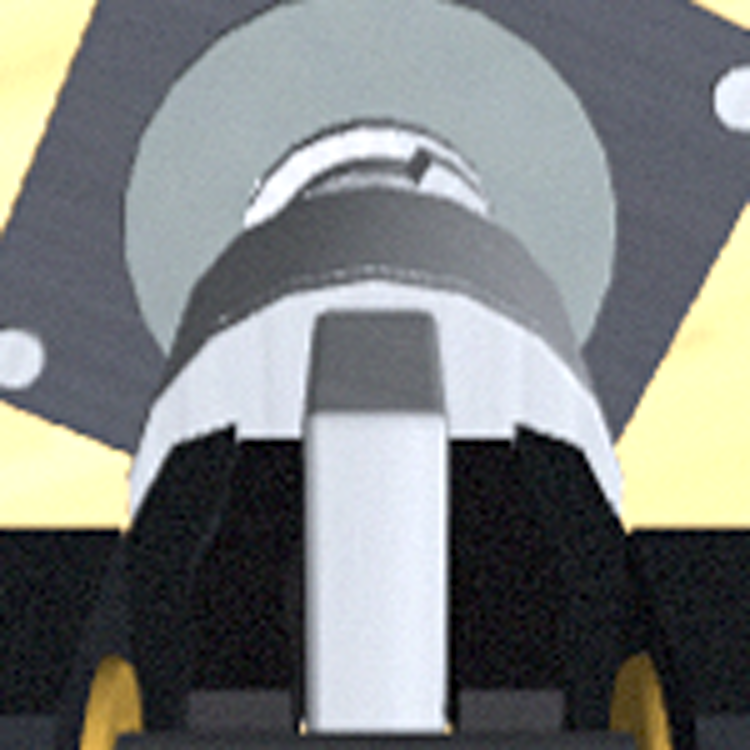

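View pics/s6c.png

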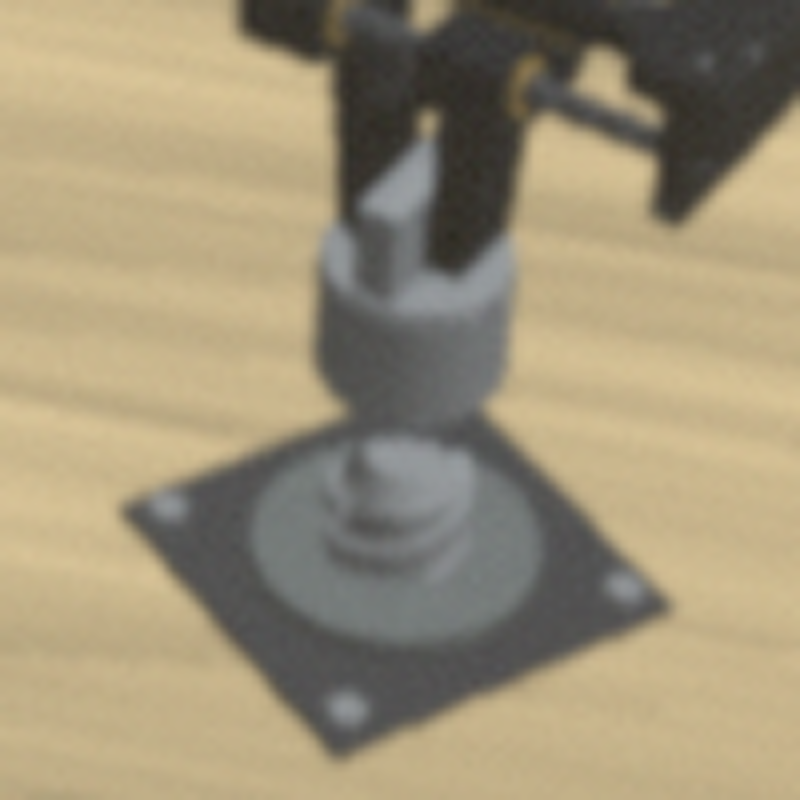

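The held cap sits over the stud. I'll check the flange centre from this view, where camera bias cancels differently.

```bash
python3 - <<'E'
from h import *
from scipy.optimize import least_squares
c=capture("wrist"); s,m=tcp(); im=c["image"].astype(int); V=im.max(2)
k=cv2.medianBlur(((V>72)&(V<125)).astype(np.uint8)*255,3)>0
k=win(k,277,190,55); k[240:]=0
ct=cont(k); P=wtool(c,ct,.010,s,m)[:,:2]
C=np.array([-.0012,0.]);
for _ in range(6):
    e=np.hypot(*(P-C).T)-.0397; Q=P[abs(e)<(.003 if _<2 else .001)]
    C=least_squares(lambda x:np.hypot(*(Q-x).T)-.0397,C).x
print("flange in tool",C,len(Q)); d,r=circ(Q);print(d,r)
# cap in tool again
q=lambda x,y:((x+.5)/5-.5+202,(y+.5)/5-.5+165)
for dz,l in ((.0246,((307,414),(447,414))),(-.0034,((317,313),(433,313))),(-.0034,((375,281),))):
    print(wtool(c,[q(*a) for a in l],s["position"][2]+dz,s,m)[:,:2].mean(0))
E
```

```text
flange in tool [-0.00196599 -0.00049317] 188
[-0.00170955 -0.00048212] 0.03944766551020497
[0.02086906 0.00030237]
[0.01990348 0.00015768]
[0.0231925  0.00015728]
```

Emit:
{"method": "step_arm", "body": {"commands": [{"turn": [0,0,0],"delta_pos": [0.0005,-0.0006,0.01],"jaw": 0.005},{"turn": [0,0,0],"delta_pos": [0,0,0.015],"jaw": 0.005},{"turn": [0,0,0],"delta_pos": [0,0,0.01],"jaw": 0.005},{"turn": [0,0,0],"delta_pos": [0,0,0.006],"jaw": 0.005},{"turn": [0,0,0],"delta_pos": [0,0,0.003],"jaw": 0.005},{"turn": [0,0,0],"delta_pos": [0,0,0.0],"jaw": 0.005}]}}

```text
time_s: 8.3
position: [0.5205, 0.0394, 0.0705]
tcp_rot: [-0.0, 0.168, 0.986, 0.0]
ft_force: [0.3, 0.2, -2.1]
grip_width: 0.0122
```

Emit:
{"method": "step_arm", "body": {"commands": [{"turn": [0,0,0],"delta_pos": [0,0,0.003],"jaw": 0.005},{"turn": [0,0,0],"delta_pos": [0,0,0.003],"jaw": 0.005},{"turn": [0,0,0],"delta_pos": [0,0,0.002],"jaw": 0.005},{"turn": [0,0,0],"delta_pos": [0,0,0.001],"jaw": 0.005},{"turn": [0,0,0],"delta_pos": [0,0,0.001],"jaw": 0.005},{"turn": [0,0,0],"delta_pos": [0,0,0.0],"jaw": 0.005},{"turn": [0,0,0],"delta_pos": [0,0,0.0],"jaw": 0.005}]}}

```text
time_s: 9.0
position: [0.5206, 0.0394, 0.0608]
tcp_rot: [0.0, 0.168, 0.986, 0.0]
ft_force: [-0.4, 0.1, -2.6]
grip_width: 0.0117
```

```bash
python3 - <<'E'
from h import *
s,m=tcp(); print(s["position"],yaw(m),s["grip_width"],s["ft_force"],s["ft_torque"],s["time_s"])
E
```

```text
[0.52058854 0.03938931 0.06077217] 160.66194012783401 0.011658185351249154 [-0.44289662  0.14969768 -2.55259104] [ 0.04342556 -0.15765009 -0.011776  ] 9.0
```

Emit:
{"method": "step_arm", "body": {"commands": [{"turn": [0,0,0],"delta_pos": [0,0,0.0008],"jaw": 0.005},{"turn": [0,0,0],"delta_pos": [0,0,0.0008],"jaw": 0.005},{"turn": [0,0,0],"delta_pos": [0,0,0],"jaw": 0.005},{"turn": [0,0,0],"delta_pos": [0,0,0],"jaw": 0.005}]}}

```text
time_s: 9.4
position: [0.5206, 0.0394, 0.0591]
tcp_rot: [-0.0, 0.168, 0.986, 0.0]
ft_force: [-0.9, 0.3, -2.1]
grip_width: 0.0119
```

Emit:
{"method": "step_arm", "body": {"commands": [{"turn": [0,0,0],"delta_pos": [0,0,0.0006],"jaw": 0.005},{"turn": [0,0,0],"delta_pos": [0,0,0.0],"jaw": 0.005},{"turn": [0,0,0],"delta_pos": [0,0,0],"jaw": 0.005}]}}

```text
time_s: 9.7
position: [0.5206, 0.0394, 0.0586]
tcp_rot: [0.0, 0.168, 0.986, 0.0]
ft_force: [0.3, -0.1, -1.3]
grip_width: 0.0118
```

Emit:
{"method": "step_arm", "body": {"commands": [{"turn": [0,0,0],"delta_pos": [0,0,0.0004],"jaw": 0.005},{"turn": [0,0,0],"delta_pos": [0,0,0.0],"jaw": 0.005},{"turn": [0,0,0],"delta_pos": [0,0,0],"jaw": 0.005}]}}

```text
time_s: 10.0
position: [0.5207, 0.0394, 0.0584]
tcp_rot: [0.0, 0.168, 0.986, 0.0]
ft_force: [-0.5, 0.3, 2.2]
grip_width: 0.0116
```

Emit:
{"method": "step_arm", "body": {"commands": [{"turn": [0,0,5],"delta_pos": [0,0.00018,0.0004],"jaw": 0.005},{"turn": [0,0,5],"delta_pos": [0,0.00018,0.0004],"jaw": 0.005},{"turn": [0,0,5],"delta_pos": [0,0.00018,0.0004],"jaw": 0.005},{"turn": [0,0,0],"delta_pos": [0,0,0],"jaw": 0.005},{"turn": [0,0,0],"delta_pos": [0,0,0],"jaw": 0.005}]}}

```text
time_s: 10.5
position: [0.521, 0.0398, 0.0571]
tcp_rot: [0.0, 0.294, 0.956, -0.0]
ft_force: [1.0, -0.4, 1.4]
grip_width: 0.0118
```

```bash
python3 - <<'E'
from h import *
s,m=tcp(); print(s["position"],yaw(m)-135.8,s["grip_width"],s["ft_force"],s["ft_torque"],s["time_s"])
E
```

```text
[0.52102389 0.03976886 0.05708588] 9.992317089271921 0.011846671348289548 [ 0.95712514 -0.3701679   1.37007908] [-0.1466288  -0.20173644 -0.01953512] 10.5
```

Emit:
{"method": "step_arm", "body": {"commands": [{"turn": [0,0,5],"delta_pos": [0,0.00018,0.0004],"jaw": 0.005},{"turn": [0,0,5],"delta_pos": [0,0.00018,0.0004],"jaw": 0.005},{"turn": [0,0,5],"delta_pos": [0,0.00018,0.0004],"jaw": 0.005},{"turn": [0,0,0],"delta_pos": [0,0,0],"jaw": 0.005},{"turn": [0,0,0],"delta_pos": [0,0,0],"jaw": 0.005}]}}

```text
time_s: 11.0
position: [0.5212, 0.0402, 0.0558]
tcp_rot: [0.0, 0.416, 0.909, -0.0]
ft_force: [0.2, -0.1, 1.5]
grip_width: 0.0118
```

```bash
python3 - <<'E'
from h import *
s,m=tcp(); print(s["position"],yaw(m)-135.8,s["grip_width"],s["ft_force"],s["ft_torque"],s["time_s"])
E
```

```text
[0.52120769 0.04021722 0.05583863] -4.94275045245945 0.01181305780786528 [ 0.15930792 -0.14739341  1.48633358] [-0.13519741 -0.16219106 -0.03517719] 11.0
```

Emit:
{"method": "step_arm", "body": {"commands": [{"turn": [0,0,5],"delta_pos": [0,0.00018,0.0004],"jaw": 0.005},{"turn": [0,0,5],"delta_pos": [0,0.00018,0.0004],"jaw": 0.005},{"turn": [0,0,5],"delta_pos": [0,0.00018,0.0004],"jaw": 0.005},{"turn": [0,0,0],"delta_pos": [0,0,0],"jaw": 0.005},{"turn": [0,0,0],"delta_pos": [0,0,0],"jaw": 0.005}]}}

```text
time_s: 11.5
position: [0.5216, 0.0406, 0.0546]
tcp_rot: [0.0, 0.531, 0.847, -0.0]
ft_force: [-0.1, 0.8, 1.9]
grip_width: 0.0116
```

Emit:
{"method": "step_arm", "body": {"commands": [{"turn": [0,0,4],"delta_pos": [0,0.00015,0.0003],"jaw": 0.005},{"turn": [0,0,3],"delta_pos": [0,0.0001,0.0003],"jaw": 0.005},{"turn": [0,0,0],"delta_pos": [0,0,0],"jaw": 0.005},{"turn": [0,0,0],"delta_pos": [0,0,0],"jaw": 0.005}]}}

```text
time_s: 11.9
position: [0.5218, 0.0407, 0.054]
tcp_rot: [0.0, 0.582, 0.813, -0.0]
ft_force: [0.6, 0.1, 2.7]
grip_width: 0.0116
```

```bash
python3 - <<'E'
from h import *
s,m=tcp(); print(s["position"],yaw(m)-135.8,s["grip_width"],s["ft_force"],s["ft_torque"],s["time_s"])
E
```

```text
[0.52178618 0.04069628 0.05396899] -26.96329162505826 0.011636074116349952 [0.57648974 0.05584548 2.69474218] [-0.10007915 -0.17611648  0.0208019 ] 11.9
```

Emit:
{"method": "step_arm", "body": {"commands": [{"turn": [0,0,3],"delta_pos": [0,0.0001,0.00025],"jaw": 0.005},{"turn": [0,0,3],"delta_pos": [0,0.0001,0.00025],"jaw": 0.005},{"turn": [0,0,0],"delta_pos": [0,0,0],"jaw": 0.005},{"turn": [0,0,0],"delta_pos": [0,0,0],"jaw": 0.005}]}}

```text
time_s: 12.3
position: [0.522, 0.0407, 0.0535]
tcp_rot: [0.0, 0.624, 0.782, 0.0]
ft_force: [-0.4, -0.2, 2.8]
grip_width: 0.0115
```

```bash
python3 - <<'E'
from h import *
s,m=tcp(); print(s["position"],yaw(m)-135.8,s["grip_width"],s["ft_force"],s["ft_torque"],s["time_s"])
E
```

```text
[0.52200372 0.04074803 0.05347811] -32.98953079806522 0.011470549603048923 [-0.37477819 -0.16225773  2.76752476] [-0.1298892  -0.23466138 -0.09020996] 12.3
```

Emit:
{"method": "step_arm", "body": {"commands": [{"turn": [0,0,3],"delta_pos": [0,0.0001,0.00025],"jaw": 0.005},{"turn": [0,0,3],"delta_pos": [0,0.0001,0.00025],"jaw": 0.005},{"turn": [0,0,0],"delta_pos": [0,0,0],"jaw": 0.005},{"turn": [0,0,0],"delta_pos": [0,0,0],"jaw": 0.005}]}}

```text
time_s: 12.7
position: [0.5222, 0.0408, 0.053]
tcp_rot: [0.0, 0.664, 0.748, -0.0]
ft_force: [-0.0, -0.6, 3.1]
grip_width: 0.0118
```

```bash
python3 - <<'E'
from h import *
s,m=tcp(); print(s["position"],yaw(m)-135.8,s["grip_width"],s["ft_force"],s["ft_torque"],s["time_s"])
w=shot("wrist","w7"); crop(w,"w7c",277,250,75,5,1.8)
c=shot("scene","s7"); u,v=w2px(c,[.522,.039,.035])[0].astype(int); crop(c,"s7c",u,v,40,10,1.6)
E
```

```text
[0.52216737 0.04078495 0.05297333] -38.994823704135655 0.011782241693380581 [-0.03191213 -0.60507489  3.07369784] [-0.13344656 -0.16037272 -0.03610124] 12.7
```

View pics/w7c.png

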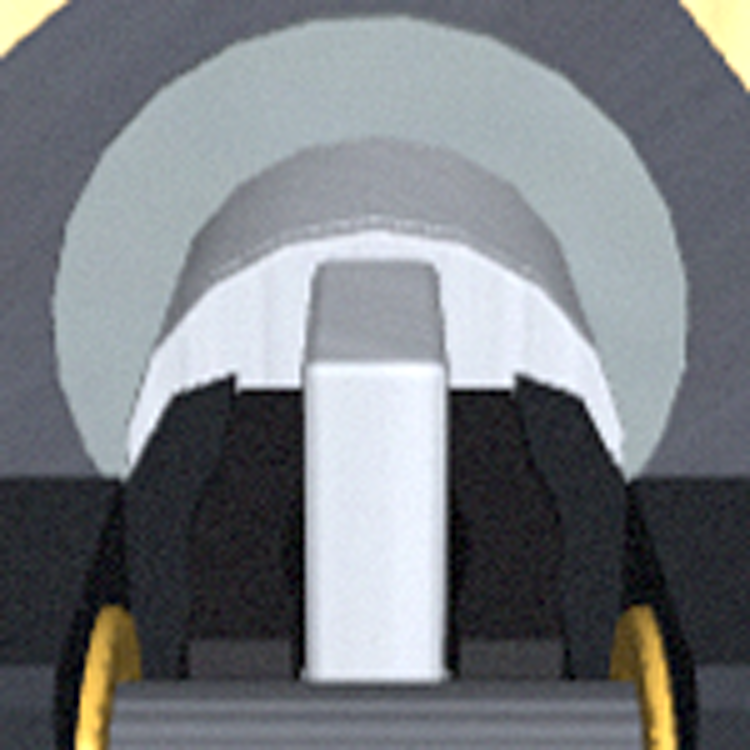

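View pics/s7c.png

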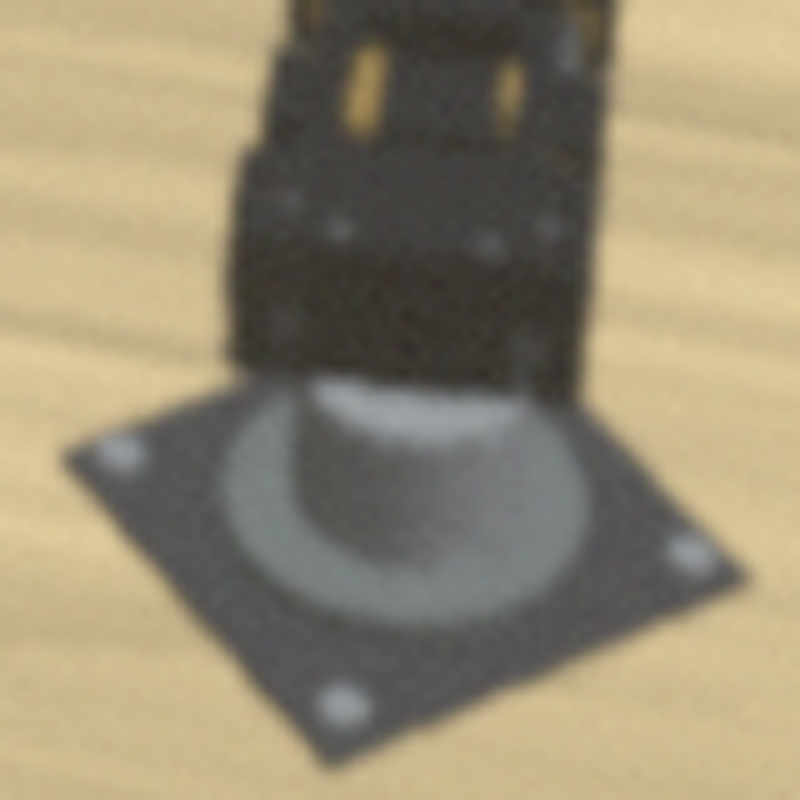

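Emit:
{"method": "step_arm", "body": {"commands": [{"turn": [0,0,3],"delta_pos": [0,0.0001,0.00025],"jaw": 0.005},{"turn": [0,0,3],"delta_pos": [0,0.0001,0.00025],"jaw": 0.005},{"turn": [0,0,0],"delta_pos": [0,0,0],"jaw": 0.005},{"turn": [0,0,0],"delta_pos": [0,0,0],"jaw": 0.005}]}}

```text
time_s: 13.2
position: [0.5223, 0.0409, 0.0524]
tcp_rot: [-0.0, 0.702, 0.712, -0.0]
ft_force: [-0.4, -1.1, 2.9]
grip_width: 0.0113
```

```bash
python3 - <<'E'
from h import *
s,m=tcp(); print(s["position"],yaw(m)-135.8,s["grip_width"],s["ft_force"],s["ft_torque"],s["time_s"])
E
```

```text
[0.52230698 0.04085662 0.05239552] -45.021035808875766 0.011337167084097132 [-0.35793667 -1.07257318  2.90614952] [-0.18179058 -0.17497944  0.00775915] 13.2
```

Emit:
{"method": "step_arm", "body": {"commands": [{"turn": [0,0,3],"delta_pos": [0,0.0001,0.00025],"jaw": 0.005},{"turn": [0,0,3],"delta_pos": [0,0.0001,0.00025],"jaw": 0.005},{"turn": [0,0,0],"delta_pos": [0,0,0],"jaw": 0.005},{"turn": [0,0,0],"delta_pos": [0,0,0],"jaw": 0.005}]}}

```text
time_s: 13.6
position: [0.5227, 0.0408, 0.052]
tcp_rot: [0.0, 0.738, 0.674, 0.0]
ft_force: [1.9, -0.3, 3.5]
grip_width: 0.0117
```

```bash
python3 - <<'E'
from h import *
s,m=tcp(); print(s["position"],yaw(m)-135.8,s["grip_width"],s["ft_force"],s["ft_torque"],s["time_s"])
E
```

```text
[0.52265698 0.04084404 0.05201509] -51.006840879106576 0.01166676958189142 [ 1.94902606 -0.28239607  3.53968118] [-0.23779848 -0.31386635 -0.0318823 ] 13.6
```

Emit:
{"method": "step_arm", "body": {"commands": [{"turn": [0,0,3],"delta_pos": [0,0.0001,0.00025],"jaw": 0.005},{"turn": [0,0,2],"delta_pos": [0,0.0001,0.0002],"jaw": 0.005},{"turn": [0,0,0],"delta_pos": [0,0,0],"jaw": 0.005},{"turn": [0,0,0],"delta_pos": [0,0,0],"jaw": 0.005}]}}

```text
time_s: 14.0
position: [0.5227, 0.0408, 0.0515]
tcp_rot: [-0.0, 0.767, 0.641, -0.0]
ft_force: [0.5, -1.3, 4.7]
grip_width: 0.0116
```

```bash
python3 - <<'E'
from h import *
s,m=tcp(); print(s["position"],yaw(m)-135.8,s["grip_width"],s["ft_force"],s["ft_torque"],s["time_s"])
E
```

```text
[0.52271622 0.04082165 0.0514812 ] -56.029960901209776 0.011647627820467134 [ 0.53004097 -1.26172031  4.70407148] [-0.21325989 -0.19617353  0.03879103] 14.0
```

Emit:
{"method": "step_arm", "body": {"commands": [{"turn": [0,0,3],"delta_pos": [0,0.0001,0.0002],"jaw": 0.005},{"turn": [0,0,2],"delta_pos": [0,0.0001,0.0001],"jaw": 0.005},{"turn": [0,0,0],"delta_pos": [0,0,0],"jaw": 0.005},{"turn": [0,0,0],"delta_pos": [0,0,0],"jaw": 0.005}]}}

```text
time_s: 14.4
position: [0.523, 0.0408, 0.0514]
tcp_rot: [0.0, 0.795, 0.607, 0.0]
ft_force: [0.6, 0.4, 4.9]
grip_width: 0.0117
```

```bash
python3 - <<'E'
from h import *
s,m=tcp(); print(s["position"],yaw(m)-135.8,s["grip_width"],s["ft_force"],s["ft_torque"],s["time_s"])
w=shot("wrist","w8"); crop(w,"w8c",277,250,75,5,1.8)
E
```

```text
[0.52302887 0.0407636  0.05135527] -61.05211203767287 0.011704564645380415 [0.55876367 0.35359767 4.9210356 ] [-0.16509505 -0.12028244 -0.00577316] 14.4
```

View pics/w8c.png

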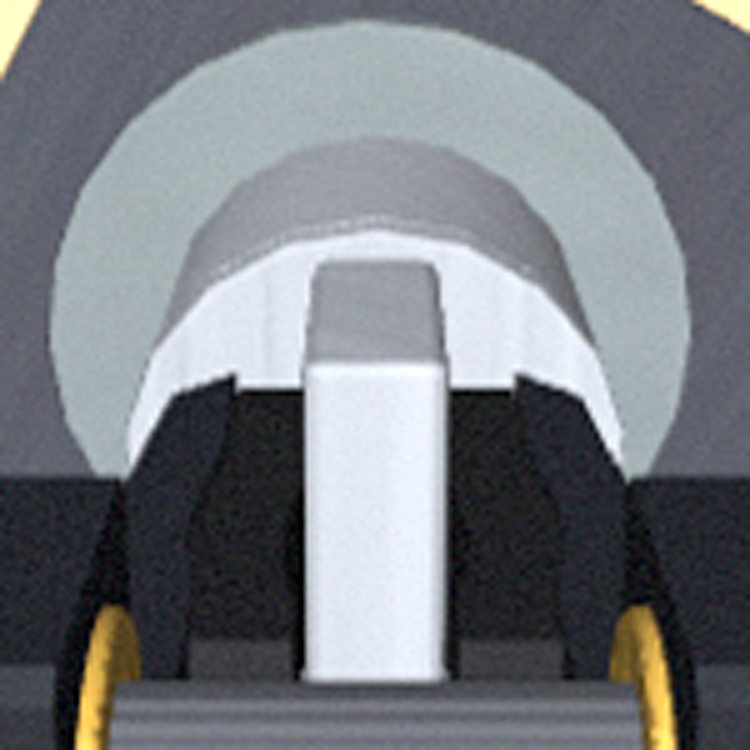

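Emit:
{"method": "step_arm", "body": {"commands": [{"turn": [0,0,3],"delta_pos": [0,0.0001,0.0002],"jaw": 0.005},{"turn": [0,0,3],"delta_pos": [0,0.0001,0.0002],"jaw": 0.005},{"turn": [0,0,0],"delta_pos": [0,0,0],"jaw": 0.005},{"turn": [0,0,0],"delta_pos": [0,0,0],"jaw": 0.005}]}}

```text
time_s: 14.85
position: [0.5234, 0.0407, 0.0514]
tcp_rot: [0.0, 0.825, 0.565, 0.0]
ft_force: [-0.6, 0.1, 8.4]
grip_width: 0.0119
```

```bash
python3 - <<'E'
from h import *
s,m=tcp(); print(s["position"],yaw(m)-135.8,s["grip_width"],s["ft_force"],s["ft_torque"],s["time_s"])
E
```

```text
[0.52344173 0.04069517 0.05135422] -67.04941404226103 0.011858413381962233 [-0.6080612   0.06113672  8.40922252] [-0.07430851  0.03623879 -0.04372888] 14.85
```

The cap went home: it turned freely past -56° (a shallow one jams at 45 to 55°), stopped sinking, and only then did the upward force rise. I'll unscrew it now.

Emit:
{"method": "step_arm", "body": {"commands": [{"turn": [0,0,0],"delta_pos": [0,0,-0.0004],"jaw": 0.005},{"turn": [0,0,-5],"delta_pos": [0,-0.00018,-0.0004],"jaw": 0.005},{"turn": [0,0,-5],"delta_pos": [0,-0.00018,-0.0004],"jaw": 0.005},{"turn": [0,0,-5],"delta_pos": [0,-0.00018,-0.0004],"jaw": 0.005},{"turn": [0,0,-5],"delta_pos": [0,-0.00018,-0.0004],"jaw": 0.005},{"turn": [0,0,-5],"delta_pos": [0,-0.00018,-0.0004],"jaw": 0.005},{"turn": [0,0,-5],"delta_pos": [0,-0.00018,-0.0004],"jaw": 0.005},{"turn": [0,0,0],"delta_pos": [0,0,0],"jaw": 0.005}]}}

```text
time_s: 15.65
position: [0.5215, 0.041, 0.0532]
tcp_rot: [-0.001, 0.651, 0.759, -0.0]
ft_force: [-1.4, 0.3, 1.2]
grip_width: 0.0117
```

Emit:
{"method": "step_arm", "body": {"commands": [{"turn": [0,0,-5],"delta_pos": [0,-0.00018,-0.0004],"jaw": 0.005},{"turn": [0,0,-5],"delta_pos": [0,-0.00018,-0.0004],"jaw": 0.005},{"turn": [0,0,-5],"delta_pos": [0,-0.00018,-0.0004],"jaw": 0.005},{"turn": [0,0,-5],"delta_pos": [0,-0.00018,-0.0004],"jaw": 0.005},{"turn": [0,0,-5],"delta_pos": [0,-0.00018,-0.0004],"jaw": 0.005},{"turn": [0,0,-5],"delta_pos": [0,-0.00018,-0.0004],"jaw": 0.005},{"turn": [0,0,0],"delta_pos": [0,0,0],"jaw": 0.005}]}}

```text
time_s: 16.35
position: [0.5207, 0.0405, 0.0557]
tcp_rot: [-0.001, 0.433, 0.901, -0.0]
ft_force: [-0.9, 0.2, 1.9]
grip_width: 0.0119
```

```bash
python3 - <<'E'
from h import *
s,m=tcp(); print(s["position"],yaw(m)-135.8,s["grip_width"],s["ft_force"],s["ft_torque"],s["time_s"])
E
```

```text
[0.52073744 0.04051962 0.05573093] -7.179295213501945 0.011888262455215024 [-0.86153813  0.24025408  1.90585318] [-0.04627661  0.01441678 -0.01933458] 16.35
```

Emit:
{"method": "step_arm", "body": {"commands": [{"turn": [0,0,-5.4],"delta_pos": [0,-0.0001,-0.00048],"jaw": 0.005},{"turn": [0,0,-5.4],"delta_pos": [0,-0.0001,-0.00048],"jaw": 0.005},{"turn": [0,0,-5.4],"delta_pos": [0,-0.0001,-0.00048],"jaw": 0.005},{"turn": [0,0,-5.4],"delta_pos": [0,-0.0001,-0.00048],"jaw": 0.005},{"turn": [0,0,-5.4],"delta_pos": [0,-0.0001,-0.00048],"jaw": 0.005},{"turn": [0,0,-5.4],"delta_pos": [0,-0.0001,-0.00048],"jaw": 0.005},{"turn": [0,0,0],"delta_pos": [0,0,0],"jaw": 0.005},{"turn": [0,0,0],"delta_pos": [0,0,-0.001],"jaw": 0.005},{"turn": [0,0,0],"delta_pos": [0,0,-0.001],"jaw": 0.005},{"turn": [0,0,0],"delta_pos": [0,0,0],"jaw": 0.005}]}}

```text
time_s: 17.35
position: [0.5207, 0.0401, 0.0608]
tcp_rot: [-0.0, 0.165, 0.986, 0.0]
ft_force: [-0.5, -0.1, -2.5]
grip_width: 0.0115
```

```bash
python3 - <<'E'
from h import *
s,m=tcp(); print(s["position"],yaw(m),yaw(m)-135.8,s["grip_width"],s["ft_force"],s["ft_torque"],s["time_s"])
c=shot("top","t9")
E
```

```text
[0.52065178 0.04013845 0.06077786] 160.96573592012118 25.165735920121165 0.011509551549619105 [-0.48215326 -0.1041527  -2.54607552] [ 0.03545561 -0.18701307  0.01863209] 17.35
```

View pics/t9.png

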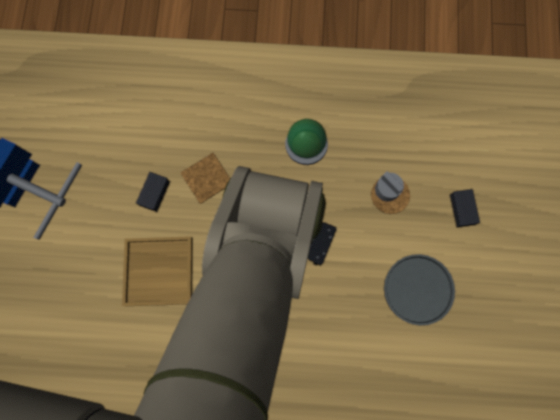

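The hanging weight reads about 2.5 N, so the cap is free. I'll lift it and carry it to the tray at about (0.441, 0.271).

Emit:
{"method": "step_arm", "body": {"commands": [{"turn": [0,0,0],"delta_pos": [0,0,-0.015],"jaw": 0.005},{"turn": [0,0,0],"delta_pos": [0,0,-0.025],"jaw": 0.005},{"turn": [0,0,0],"delta_pos": [0,0,-0.025],"jaw": 0.005},{"turn": [0,0,0],"delta_pos": [0.0126,0.016,0],"jaw": 0.005},{"turn": [0,0,0],"delta_pos": [0.0251,0.0321,0],"jaw": 0.005},{"turn": [0,0,0],"delta_pos": [0.0251,0.0321,0],"jaw": 0.005},{"turn": [0,0,0],"delta_pos": [0.0251,0.0321,0],"jaw": 0.005},{"turn": [0,0,0],"delta_pos": [0.0251,0.0321,0],"jaw": 0.005},{"turn": [0,0,0],"delta_pos": [0.0251,0.0321,0],"jaw": 0.005},{"turn": [0,0,0],"delta_pos": [0.0126,0.016,0],"jaw": 0.005},{"turn": [0,0,0],"delta_pos": [0,0,0],"jaw": 0.005},{"turn": [0,0,0],"delta_pos": [0,0,0.02],"jaw": 0.005}]}}

```text
time_s: 18.6
position: [0.4419, 0.2715, 0.1074]
tcp_rot: [0.002, 0.164, 0.986, 0.001]
ft_force: [0.9, 0.5, -2.3]
grip_width: 0.0117
```

Emit:
{"method": "step_arm", "body": {"commands": [{"turn": [0,0,0],"delta_pos": [0,0,0.025],"jaw": 0.005},{"turn": [0,0,0],"delta_pos": [0,0,0.02],"jaw": 0.005},{"turn": [0,0,0],"delta_pos": [0,0,0.008],"jaw": 0.005},{"turn": [0,0,0],"delta_pos": [0,0,0.002],"jaw": 0.005},{"turn": [0,0,0],"delta_pos": [0,0,0],"jaw": 0.005},{"turn": [0,0,0],"delta_pos": [0,0,0],"jaw": 0.005}]}}

```text
time_s: 19.2
position: [0.4413, 0.271, 0.0518]
tcp_rot: [0.001, 0.165, 0.986, 0.0]
ft_force: [-0.1, -0.6, -2.8]
grip_width: 0.0119
```

```bash
python3 - <<'E'
from h import *
s,m=tcp(); print(s["position"],yaw(m),s["grip_width"],s["ft_force"],s["time_s"])
c=shot("wrist","w10")
E
```

```text
[0.44129349 0.27104861 0.05179176] 161.04784528263454 0.011885994054906784 [-0.10860376 -0.64232048 -2.77189876] 19.2
```

View pics/w10.png

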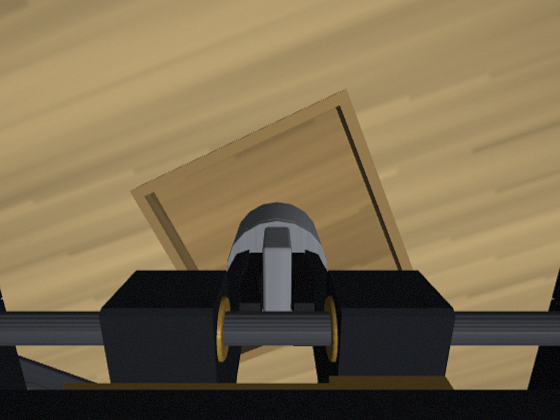

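The cap is inside the tray, with its rim about 4 mm above the floor. I'll lower it until it touches.

Emit:
{"method": "step_arm", "body": {"commands": [{"turn": [0,0,0],"delta_pos": [0,0,0.002],"jaw": 0.005},{"turn": [0,0,0],"delta_pos": [0,0,0.0013],"jaw": 0.005},{"turn": [0,0,0],"delta_pos": [0,0,0.0005],"jaw": 0.005},{"turn": [0,0,0],"delta_pos": [0,0,0],"jaw": 0.005},{"turn": [0,0,0],"delta_pos": [0,0,0],"jaw": 0.005}]}}

```text
time_s: 19.75
position: [0.4407, 0.2711, 0.0474]
tcp_rot: [0.0, 0.164, 0.986, 0.0]
ft_force: [-1.8, -0.3, 4.6]
grip_width: 0.0123
```

Emit:
{"method": "step_arm", "body": {"commands": [{"turn": [0,0,0],"delta_pos": [0,0,0.0004],"jaw": 0.005},{"turn": [0,0,0],"delta_pos": [0,0,0],"jaw": 0.005},{"turn": [0,0,0],"delta_pos": [0,0,0],"jaw": 0.005}]}}

```text
time_s: 20.05
position: [0.4407, 0.2711, 0.0473]
tcp_rot: [0.0, 0.164, 0.986, 0.0]
ft_force: [-4.6, -1.9, 9.0]
grip_width: 0.0114
```

It's on the floor of the tray. I'll release it and back straight up.

Emit:
{"method": "step_arm", "body": {"commands": [{"turn": [0,0,0],"delta_pos": [0,0,0],"jaw": 0.03},{"turn": [0,0,0],"delta_pos": [0,0,0],"jaw": 0.04},{"turn": [0,0,0],"delta_pos": [0,0,0],"jaw": 0.04},{"turn": [0,0,0],"delta_pos": [0,0,0],"jaw": 0.04},{"turn": [0,0,0],"delta_pos": [0,0,-0.02],"jaw": 0.04},{"turn": [0,0,0],"delta_pos": [0,0,-0.04],"jaw": 0.04},{"turn": [0,0,0],"delta_pos": [0,0,-0.04],"jaw": 0.04},{"turn": [0,0,0],"delta_pos": [0,0,-0.04],"jaw": 0.04},{"turn": [0,0,0],"delta_pos": [-0.04,-0.03,-0.03],"jaw": 0.04},{"turn": [0,0,0],"delta_pos": [-0.04,-0.03,0],"jaw": 0.04},{"turn": [0,0,0],"delta_pos": [-0.04,-0.03,0],"jaw": 0.04},{"turn": [0,0,0],"delta_pos": [0,0,0],"jaw": 0.04}]}}

```text
time_s: 21.25
position: [0.5234, 0.1486, 0.2121]
tcp_rot: [0.0, 0.167, 0.986, -0.0]
ft_force: [-0.0, 1.1, -0.3]
grip_width: 0.0399
```

```bash
python3 - <<'E'
from h import *
s,m=tcp(); print(s["position"],s["grip_width"],s["ft_force"],s["time_s"])
c=shot("scene","s11");
E
```

```text
[0.52336431 0.14855333 0.2120612 ] 0.03994224418225617 [-0.04607838  1.12168344 -0.26261887] 21.25
```

View pics/s11.png

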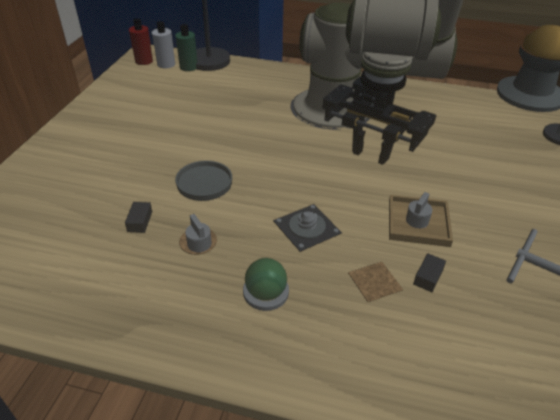

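The scene view shows the cap standing upright near the middle of the tray at (419,215). The other cap at (199,237), the ball and both blocks haven't moved, and the arm is clear.

```bash
python3 -c "
from station import *
print(job_done())"
```

```text
the job is handed in; nothing more can be done
None
```

The cap from the square mat turned out to be the sound one. I screwed it fully home on the gauge, unscrewed it, stood it in the square wooden tray and handed the job in; no verdict is reported.

- **Why it counts as home:** It turned freely to about 67° clockwise past the gauge's x, well beyond the 45–55° where a shallow cap jams. The wrist moment stayed under 0.1 N m about the screw axis. From about 61° on, the gripper sank no further. By the last step the upward force had risen to 8.4 N, far below the 50 N limit. I stopped there and did not turn on to the 80–90° jam.
- **Rim height:** The gripper height puts the rim about 10 mm above the gauge's base, which is flush with the flange. I inferred this from the grip height on the mat, so I have no direct sight of the gap.
- **Final picture:** The cap stands upright near the middle of the tray with the jaws open and the arm clear. The other cap is still on the round mat, and the ball, ring and blocks look unmoved by eye; I did not measure them again.
- **Check that disagreed:** After the carry, the camera put the cap about 1 mm further along the jaws than it did right after the grasp. I corrected for it before lowering the cap. Side forces during the screwing stayed under about 2 N.
- **Refused move:** My first move call was refused for missing fields and the arm did not move.
- **Time:** The whole job took 21.3 s of the 64 s allowed.

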